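Pack the model buildings into the transport crate

TASK

Pack the three resin model buildings standing about on the bench into the plywood transport crate: stand the twin tower and the minaret upright on the floor of the crate's open bay, and press the low podium building fully home into the recess of the grey packing block, its slab flush with the block's top. Do not let any building tip over on the way, and leave the paint jar, the sanding block and the tape roll where they are.

Things in the scene. Friction and masses are not known exactly. Their poses are not given: they have to be found in the camera images.
- crate: Open plywood crate, immovable. Outside 200 (x) x 300 (y) x 70 mm high; walls and floor 7 thick. Origin: centre of the underside. Its -y part is an open bay, 186 (x) x 176 (y) inside. Its +y end is filled by a grey packing block 186 (x) x 110 (y), top 47 above the bench, with a rectangular recess 63 (x) x 83 (y), 20 deep, 3 mm chamfer at the mouth.
- recess (a point): Centre of the floor of the recess in the packing block, 20 mm below the block's top and 27 above the bench; axes as the crate's.
- bay (a point): Centre of the floor of the crate's open bay, 7 mm above the bench; axes as the crate's.
- podium: Low podium building, pale resin, about 0.16 kg, 60 mm high: slab 78 (x) x 58 (y) x 20 high; on its middle a block 50 (x) x 34 (y) from 20 to 50 high, then 38 (x) x 34 (y) up to 60. Grip the upper block across its 34 width (y). The slab fits the recess with 2.5 to spare each side, its x along the crate's y, either way round. Origin: centre of the underside, z up.
- twin_tower: Twin tower, pale resin, about 0.16 kg, 110 mm high: base 52 (x) x 44 (y) x 14 high carrying two slim towers, each 20 (x) x 34 (y), side by side along x with a 6 gap; the -x one reaches 110 high, the +x one 100. Grip both across the 34 width (along y). Origin: centre of the underside, z up.
- minaret: Minaret, pale resin, round, about 0.09 kg, 110 mm high: foot 46 in diameter and 14 high, a cone, a straight shaft 20 in diameter from 36 to 100 high with a thin balcony 26 in diameter at 90 to 94, a small dome on top. Grip the shaft at about 68 high. Origin: centre of the underside, z up.
- paint_jar: Bystander: glass paint jar, 48 mm in diameter, 55 high, white cap. Origin: centre of the underside.
- sanding_block: Bystander: cork sanding block 90 (its x) x 55 (its y) x 32 high. Origin: centre of the underside.
- tape_roll: Bystander: cardboard-brown tape roll lying flat, 84 outside, 60 inside diameter, 24 high. Origin: centre of the underside.
There are look-alikes about, which are no part of the job. Leave any blue or pink look-alike of the minaret alone.

How it is judged:
By the outcome, as a careful person would: the job done as asked, in the order asked, and still so for the second after the job is handed in, with the robot touching nothing.
It also fails if it takes over 72 s, if anything falls off the work surface, if the arm or the gripper's body presses on something with over 40 N, if the wrist force passes 120 N, or if a joint passes its speed limit or range.

ROBOT

A 7-joint arm with a two-finger parallel gripper is mounted at the origin on the work surface. World frame = base frame: x ahead of the robot, y to its left, z up, the work surface at z = 0. Lengths are in m, angles in rad, forces in N, time in s.
With the tool pointing down it reaches from about 0.4 to 0.85 m from the base axis. Payload 4.5 kg.
Tool frame: the origin (TCP) lies at the centre of the arm's flange, where the gripper is bolted on; the fingertips stand tcp_to_tips ahead of it and the grasp point (between the pads) lies 147 mm ahead of it (tcp_to_tips is the distance from the TCP to the fingertips, in m); z points along the fingers, y is the line along which they close (so a half turn about z gives the same grasp; the last joint's range is limited). The gripper opens to 88 mm and grips with 3 to 60 N. Pads are 18 mm wide; open, the fingers measure 123 mm over their backs; the gripper's body (75 mm by 187 mm) begins 45 mm behind the grasp point.
Start: joints at [0.034, 0.689, -0.195, 1.565, 0.157, 0.902, -0.215], TCP at [0.625, 0, 0.405] pointing down, gripper open.
Joint ranges: [-3.01, 3.01], [-0.46, 2.08], [-1.47, 1.51], [0.13, 2.56], [-1, 4.14], [0.04, 2.09], [-2.66, 2.66]. Speed limits (rad/s): [2.57, 2.57, 3.14, 3.14, 3.14, 3.14, 3.14].

INTERFACE

Orientations are given as a 3x3 rotation matrix whose columns are the frame's x, y, z axes.
In Python, from workcell import observe, snapshot, calibration, close_job, recognise, masks_of, tcp_to_tips gives the robot as it stands.
- The arm moves only by the tool play_rows, never from a script. Its argument "deltas" is a list that holds one entry, the list of rows, each a list of 5 numbers: the shift along the world's x, y, z in mm, then the turn about the world's z in rad, then the finger opening in mm, from 0 to 88.1. A call has 1 to 10 rows; each row is the pose to reach, as a shift and turn from the pose commanded when the call began; what a row does not reach only later rows make up. A row lasts 1/10 s, in which the tool goes at most 50 mm and 8.59 degrees, less where a joint would pass 70% of its speed; a pose out of reach is approached as far as the arm can. A call with a gripper value outside its range is refused whole. The fingers move at their own pace and stop on an object; "force" is the grip in N (left out, the last holds). Time passes only in rows, so rows that repeat a pose let the fingers close. It gives the time, the measured TCP pose, the force, the opening and the grip force at its end, in the units of the state.
- observe(): the state, without advancing time (a new reading comes with each control period).
- snapshot(name): name is "scene" or "side" or "wrist"; returns (picture, depth): 420x560x3 uint8, red, green, blue; 420x560 float32, m along the optical axis (not along the pixel's ray), 0 where there is no reading.
- calibration(name): a dict with "fx", "fy", "cx", "cy" (pixels), "position" and "orientation" of the camera in the world. Camera axes: x right, y down, z forward; pixel columns grow to the right and rows downward; lengths in m; the calibration is good to about 2 mm. A picture is of the moment at which its call begins: read the wrist's pose just before it. calibration takes no time and is no camera call; for the wrist camera it gives the pose at the moment of the call.
- close_job(): hands the job in; it is judged then, once.
Trained networks look in the newest picture that a camera, given by its name, has taken for a name from the list of things; names that differ only in an ending like _2 or _b are one class to them, and where a whole thing is asked for, a point or a joint stands for the part that bears it (a point fixed in the world has none). Each returns a list of dicts, best first, with "conf" (0 to 1); they miss things now and then, are a little off and sometimes report something else, mostly with a low value. They report only what shows in the picture. A call takes as long as a camera call. They do not tell look-alikes from the thing itself.
- recognise(camera, name): "location" ([column, row] in pixels, amid what is visible of it).
- masks_of(camera, name): "mask" (420x560 bool, what is visible of it) and "location" ([column, row] in pixels, amid what is visible of it).
The state is a dict: "clock": time; "q": joint angles; "joint_velocities": joint speeds; "tau": joint torques, N m; "tcp_pos": TCP position; "tcp_rot": TCP orientation; "ft_force": force on the tool from outside, world axes, zero at the start; "moment": the same for the moment, N m; "finger_gap": opening from 0.0 (shut) to 1.0 (fully open); "grip_force": force on a finger pad.
Only numpy, scipy, OpenCV 4.12 (cv2) and the standard library are available. Lean on these libraries where they do the work, as an engineer would, in place of code of your own. Each camera call takes 0.05 s, during which the arm holds its last target. There are 200 camera calls.

## Working session

There is one attempt and no reset: what is moved stays moved. The work goes in short steps, Python scripts to look and compute and a tool call to move; the robot and the scene stay as the last step left them, time stands still between calls to the robot, and variables do not carry over. Pictures are saved under pics/ and viewed, at most 10 in all, crops included, and the job is handed in when it is done.

Besides the shell and the picture viewer there is one more tool, called after ">>>" as name(argument=value, ...), one argument or row to a line, values as JSON. play_rows: Moves the arm, as the interface text tells. Its arguments: {"type":"object","properties":{"deltas":{"type":"array"},"force":{"type":"number"}},"required":["deltas"]}

```bash
mkdir -p pics; cat > h.py <<'E'
import numpy as np, cv2
from workcell import *
def snap(n,f=None):
    c=calibration(n); p,d=snapshot(n)
    if f: cv2.imwrite('pics/'+f,cv2.cvtColor(p,cv2.COLOR_RGB2BGR))
    return c,p,d
def cloud(c,d):
    v,u=np.indices(d.shape)
    P=np.stack([(u-c['cx'])/c['fx']*d,(v-c['cy'])/c['fy']*d,d],-1)
    W=P@np.array(c['orientation']).T+np.array(c['position']); W[d<=0]=np.nan
    return W
E
python3 - <<'E'
from h import *
s=observe(); print({k:np.round(v,3) for k,v in s.items()}, tcp_to_tips)
for n in ['scene','side']:
    c,p,d=snap(n,n+'0.png'); W=cloud(c,d); print(n,np.round(c['position'],3),c['fx'])
    np.savez(n+'0.npz',W=W,p=p)
    for t in ['podium','twin_tower','minaret','crate','paint_jar','sanding_block','tape_roll']:
        for m in masks_of(n,t):
            k=m['mask']; w=W[k]; w=w[~np.isnan(w[:,0])]
            print(t,round(m['conf'],2),np.round(m['location']),k.sum(),np.round(np.median(w,0),3),'zmax',np.round(np.percentile(w[:,2],98),3),'rgb',np.median(p[k],0)) if len(w) else None
E
```

```text
{'clock': np.float64(0.0), 'q': array([ 0.034,  0.69 , -0.195,  1.566,  0.157,  0.903, -0.215]), 'joint_velocities': array([-0.   , -0.   ,  0.   ,  0.   , -0.002,  0.001,  0.001]), 'tau': array([ 0.0000e+00, -5.2757e+01, -1.2670e+00, -1.5343e+01, -5.3000e-02,
        7.0000e-03,  0.0000e+00]), 'tcp_pos': array([ 0.625, -0.   ,  0.404]), 'tcp_rot': array([[-0.   ,  1.   , -0.002],
       [ 1.   ,  0.   , -0.   ],
       [-0.   , -0.002, -1.   ]]), 'ft_force': array([ 0.341,  1.438, -0.296]), 'moment': array([ 0.025,  0.01 , -0.004]), 'grip_force': np.float64(0.0), 'finger_gap': np.float64(0.998)} 0.166
scene [ 1.079 -0.551  0.751] 444.07501231856725
podium 0.73 [284. 240.] 1047 [ 0.645 -0.093  0.024] zmax 0.061 rgb [146. 159. 145.]
twin_tower 0.7 [168. 269.] 1417 [ 0.552 -0.329  0.067] zmax 0.11 rgb [90. 98. 90.]
twin_tower 0.63 [342. 173.] 8192 [0.581 0.179 0.034] zmax 0.07 rgb [88. 82. 67.]
minaret 0.91 [193. 181.] 414 [ 0.36  -0.115  0.041] zmax 0.104 rgb [121.   77.   94.5]
minaret 0.82 [172. 204.] 427 [ 0.375 -0.196  0.036] zmax 0.104 rgb [ 42.  57. 102.]
minaret 0.81 [239. 199.
[... 988 characters left out ...]
063] zmax 0.106 rgb [15. 30. 63.]
minaret 0.84 [378. 189.] 425 [ 0.437 -0.251  0.028] zmax 0.103 rgb [78. 46. 57.]
minaret 0.78 [386. 229.] 603 [ 0.351 -0.103  0.032] zmax 0.107 rgb [79. 46. 59.]
minaret 0.61 [333. 220.] 527 [ 0.46  -0.056  0.034] zmax 0.105 rgb [80. 46. 59.]
crate 0.64 [214. 281.] 16413 [0.575 0.227 0.039] zmax 0.071 rgb [92. 88. 71.]
paint_jar 0.79 [272. 159.] 338 [ 0.738 -0.231  0.035] zmax 0.056 rgb [82. 89. 90.]
sanding_block 0.73 [430. 186.] 837 [ 0.325 -0.338  0.029] zmax 0.034 rgb [88. 75. 58.]
sanding_block 0.66 [272. 157.] 368 [ 0.739 -0.232  0.032] zmax 0.056 rgb [85.  90.  91.5]
sanding_block 0.39 [350. 156.] 766 [ 0.54  -0.308  0.054] zmax 0.11 rgb [64. 72. 65.]
```

```bash
python3 - <<'E'
import cv2
a=cv2.imread('pics/scene0.png')
cv2.imwrite('pics/scene0c.png',cv2.resize(a[150:350,60:330],None,fx=2.9,fy=2.9,interpolation=cv2.INTER_CUBIC))
E
```

```text
(no output)
```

View pics/scene0.png

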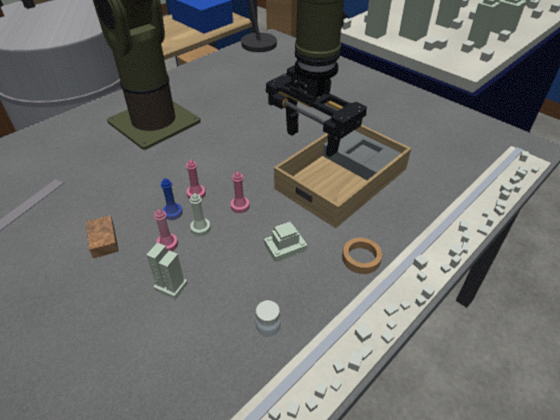

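View pics/scene0c.png

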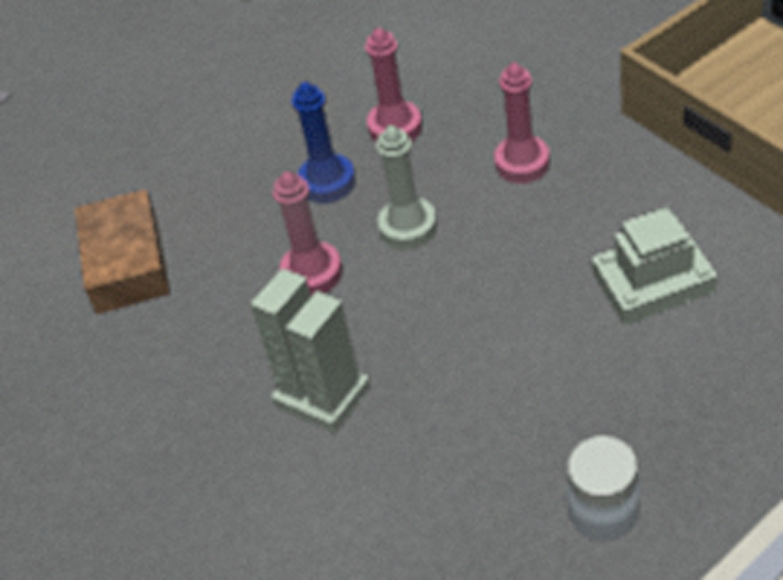

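The one pale minaret stands at (197,215). The look-alikes are pink at (238,192), (166,232) and (195,180), and blue at (171,200). The twin tower is at (167,268), the podium at (285,240), and the crate at (342,171) with its recess towards (363,152). The crop confirms the choice. Next I measure poses.

```bash
cat >> h.py <<'E'
def rect(xy):
    (cx,cy),(w,h),a=cv2.minAreaRect((xy*1000).astype(np.float32)); return np.round([cx,cy,w,h,a],1)
def sel(W,c,r,z0,z1):
    P=W.reshape(-1,3); P=P[~np.isnan(P[:,0])]
    return P[(np.hypot(P[:,0]-c[0],P[:,1]-c[1])<r)&(P[:,2]>z0)&(P[:,2]<z1)]
E
python3 - <<'E'
from h import *
A=[np.load(n+'0.npz')['W'] for n in ('scene','side')]
for i,W in enumerate(A+[np.concatenate([a.reshape(-1,3) for a in A])]):
    print('---',['scene','side','both'][i])
    for nm,c,r,z0,z1 in [('pod top',(.64,-.08),.07,.056,.066),('pod slab',(.64,-.08),.07,.012,.03),('pod mid',(.64,-.08),.07,.03,.066),
        ('tw 110',(.545,-.325),.07,.106,.115),('tw 100',(.545,-.325),.07,.096,.104),('tw all',(.545,-.325),.07,.03,.12),('tw base',(.545,-.325),.07,.007,.12),
        ('crate rim',(.58,.2),.25,.066,.073),('min shaft',(.457,-.178),.03,.045,.088),('min foot',(.457,-.178),.04,.008,.016)]:
        q=sel(W,c,r,z0,z1)
        if len(q)>5: print(nm,len(q),rect(q[:,:2]),'z',np.round(np.median(q[:,2]),4))
    for c in [(.457,-.178),(.357,-.107),(.367,-.19),(.465,-.063),(.442,-.256)]:
        q=sel(W,c,.035,.09,.12); print('top',c,len(q),np.round((q[:,:2].max(0)+q[:,:2].min(0))/2,3) if len(q) else '')
E
```

```text
--- scene
pod top 223 [632.5 -80.4  39.   36.2  72.7] z 0.0591
pod slab 458 [633.1 -80.4  79.2  60.9  70.1] z 0.0195
pod mid 487 [632.8 -80.9  51.8  36.8  70.1] z 0.0537
tw 110 163 [ 528.1 -325.5   20.8   35.1   18.9] z 0.1092
tw 100 228 [ 541.6 -321.2   45.8   34.4   17.4] z 0.0991
tw all 1069 [ 541.2 -321.8   47.8   36.8   19.7] z 0.0855
tw base 1352 [ 541.3 -321.6   52.4   44.5   18.8] z 0.0715
crate rim 859 [573.5 192.2 202.9 305.7   0.8] z 0.0689
min shaft 125 [ 459.6 -180.5   19.5   10.1   61.3] z 0.0665
min foot 141 [ 457.5 -179.1   45.    40.5   61.6] z 0.0132
top (0.457, -0.178) 99 [ 0.455 -0.179]
top (0.357, -0.107) 80 [ 0.354 -0.113]
top (0.367, -0.19) 87 [ 0.368 -0.193]
top (0.465, -0.063) 85 [ 0.465 -0.066]
top (0.442, -0.256) 108 [ 0.443 -0.26 ]
--- side
pod top 148 [632.4 -79.3  39.   35.8  71.8] z 0.0598
pod slab 350 [632.1 -79.8  79.6  60.9  70. ] z 0.0201
pod mid 376 [632.7 -79.6  51.5  36.6  68.8] z 0.0507
tw 110 53 [ 527.9 -323.6   19.5   34.4   18.8] z 0.1099
tw 100 80 [ 540.8 -319.1   46.6   37.9   24.2] z 0.0998
tw all 508 [ 540.1 -318.1   46.4   39.4   19.2] z
[... 507 characters left out ...]
8 [632.6 -80.   79.6  62.   70.1] z 0.0198
pod mid 863 [632.7 -80.3  52.9  37.4  69.9] z 0.0519
tw 110 216 [ 527.8 -324.8   20.8   36.7   18.9] z 0.1094
tw 100 308 [ 540.3 -318.3   46.3   41.1   17.7] z 0.0993
tw all 1577 [ 540.5 -319.6   47.8   41.8   20.2] z 0.0824
tw base 2003 [ 540.5 -319.2   52.4   49.5   18.8] z 0.0689
crate rim 2818 [573.6 192.2 203.  305.6   0.7] z 0.0697
min shaft 252 [ 455.1 -176.6   20.9   23.3    9.5] z 0.0665
min foot 251 [ 453.8 -177.6   46.4   45.9    9.2] z 0.0134
top (0.457, -0.178) 182 [ 0.454 -0.178]
top (0.357, -0.107) 181 [ 0.353 -0.112]
top (0.367, -0.19) 178 [ 0.367 -0.192]
top (0.465, -0.063) 178 [ 0.464 -0.065]
top (0.442, -0.256) 181 [ 0.44  -0.259]
```

>>> play_rows(
  deltas=[
    [[-10,-36,-9,-0.14,88],[-19,-71,-18,-0.28,88],[-28,-107,-27,-0.42,88],[-38,-142,-36,-0.56,88],[-47,-178,-45,-0.7,88],[-56,-213,-54,-0.84,88],[-66,-249,-63,-0.98,88],[-75,-284,-72,-1.12,88],[-85,-320,-80,-1.243,88],[-85,-320,-80,-1.243,88]],
  ],
  force=25,
)

```text
clock: 1.8
tcp_pos: [0.5367, -0.3264, 0.3239]
tcp_rot: [[0.95, 0.311, -0.003], [0.311, -0.95, -0.005], [-0.005, 0.004, -1.0]]
ft_force: [-1.2, 0.2, -0.1]
finger_gap: 0.997
grip_force: 0.0
```

```bash
cat >> h.py <<'E'
def st():
    s=observe(); R=np.array(s['tcp_rot']); print('t',round(float(s['clock']),2),'tcp',np.round(np.array(s['tcp_pos'])*1000,1),'close dir',round(np.degrees(np.arctan2(R[1,1],R[0,1])),1),'tilt',np.round(R[:2,2],3),'gap',round(float(s['finger_gap'])*88.1,1),'grip',round(float(s['grip_force']),1),'F',np.round(s['ft_force'],1),'q7',round(s['q'][6],2))
E
python3 - <<'E'
from h import *
st()
c,p,d=snap('wrist','w1.png'); W=cloud(c,d); print(np.round(c['position'],3))
for nm,z0,z1 in [('110',.106,.116),('100',.096,.104),('all',.03,.12),('base',.007,.12)]:
    q=sel(W,(.541,-.32),.06,z0,z1)
    if len(q)>5: print(nm,len(q),rect(q[:,:2]))
A=np.load('side0.npz')['W'];B=np.load('scene0.npz')['W']
for X in (A,B):
    for nm,z0,z1 in [('floor',.02,.033),('block',.043,.051)]:
        q=sel(X,(.5725,.28),.075,z0,z1); 
        if len(q)>5: print(nm,len(q),rect(q[:,:2]),np.median(q[:,2]))
E
```

```text
t 1.8 tcp [ 536.7 -326.4  323.9] close dir -71.9 tilt [-0.003 -0.005] gap 87.9 grip 0.0 F [-1.2  0.2 -0.1] q7 -0.67
[ 0.601 -0.306  0.304]
110 1597 [ 529.8 -325.8   20.4   33.9   18.2]
100 1748 [ 551.  -318.5   26.9   33.8   19.6]
all 4338 [ 541.9 -321.7   46.2   34.    18.8]
base 4717 [ 542.3 -321.5   50.6   43.8   19. ]
floor 1078 [571.7 289.3  85.4 107.    0.8] 0.027449048473048132
block 2010 [572.  284.8 149.1 121.7   1.1] 0.04724029267116442
floor 471 [573.2 273.6 104.2 103.7   0.9] 0.02681225750058125
block 889 [573.  280.4 117.2 148.   88.7] 0.04640761008630878
```

>>> play_rows(
  deltas=[
    [[0,0,0,0,88],[0,-1,0,0.01,88],[0,-1,-20,0.01,88],[0,-1,-45,0.01,88]],
  ],
)

```text
clock: 2.25
tcp_pos: [0.5415, -0.3198, 0.2808]
tcp_rot: [[0.942, 0.335, 0.004], [0.335, -0.942, -0.001], [0.004, 0.002, -1.0]]
ft_force: [0.6, -0.3, 0.2]
finger_gap: 0.998
grip_force: 0.0
```

```bash
python3 - <<'E'
from h import *
st()
c,p,d=snap('wrist','w2.png'); W=cloud(c,d)
for nm,z0,z1 in [('110',.106,.116),('all',.03,.12),('base',.007,.12)]:
    q=sel(W,(.541,-.32),.06,z0,z1)
    if len(q)>5: print(nm,len(q),rect(q[:,:2]))
st()
E
```

```text
t 2.25 tcp [ 541.5 -319.8  280.8] close dir -70.5 tilt [ 0.004 -0.001] gap 87.9 grip 0.0 F [ 0.6 -0.3  0.2] q7 -0.66
110 2317 [ 536.6 -322.3   32.7  105.8   19.6]
all 7112 [ 542.5 -320.8   44.9  111.4   19.3]
base 7701 [ 543.9 -320.4   47.7  111.4   19.7]
t 2.3 tcp [ 539.8 -318.7  276. ] close dir -70.4 tilt [-0.003  0.003] gap 88.1 grip 0.0 F [ 0.5 -0.  -2.8] q7 -0.66
```

View pics/w2.png

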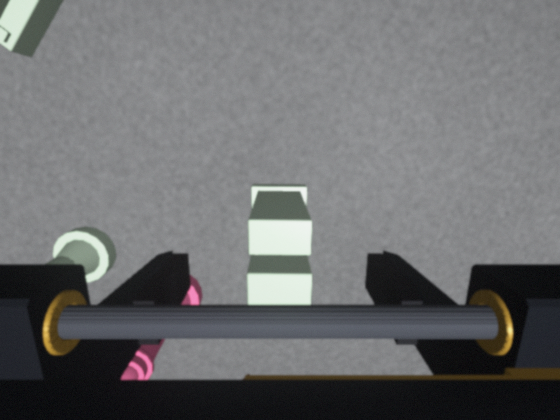

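The wrist view shows the twin tower at (280,250), centred between the fingers and square to them. Descend and grip.

>>> play_rows(
  deltas=[
    [[1,-2,-18,-0.005,88],[1,-2,-36,-0.005,88],[1,-2,-51,-0.005,88],[1,-2,-51,-0.005,88],[1,-2,-51,-0.005,30],[1,-2,-51,-0.005,30],[1,-2,-51,-0.005,30],[1,-2,-51,-0.005,30],[1,-2,-51,-0.005,30],[1,-2,-51,-0.005,30]],
  ],
  force=25,
)

```text
clock: 3.3
tcp_pos: [0.541, -0.323, 0.2289]
tcp_rot: [[0.945, 0.327, 0.0], [0.327, -0.945, -0.0], [0.0, 0.0, -1.0]]
ft_force: [0.9, -1.2, -0.3]
finger_gap: 0.475
grip_force: 0.0
```

>>> play_rows(
  deltas=[
    [[0,0,0,0,30],[0,0,15,0,30],[0,0,40,0,30],[0,0,70,0,30],[0,0,100,0,30],[0,0,130,0,30],[0,0,130,0,30],[0,0,130,0,30]],
  ],
)

```text
clock: 4.1
tcp_pos: [0.5408, -0.3229, 0.3594]
tcp_rot: [[0.945, 0.327, 0.001], [0.327, -0.945, -0.0], [0.001, 0.001, -1.0]]
ft_force: [-0.7, 0.4, -2.3]
finger_gap: 0.386
grip_force: 25.0
```

```bash
python3 - <<'E'
from h import *
st()
E
```

```text
t 4.1 tcp [ 540.8 -322.9  359.4] close dir -70.9 tilt [ 0.001 -0.   ] gap 34.0 grip 25.0 F [-0.7  0.4 -2.3] q7 -0.67
```

>>> play_rows(
  deltas=[
    [[3,38,0,0.1,30],[7,80,0,0.24,30],[10,122,0,0.38,30],[13,164,0,0.52,30],[17,206,0,0.66,30],[20,248,0,0.8,30],[24,290,0,0.94,30],[27,332,0,1.08,30],[30,374,0,1.19,30],[34,415,0,1.25,30]],
  ],
)

```text
clock: 5.1
tcp_pos: [0.5741, 0.0936, 0.357]
tcp_rot: [[-0.016, 1.0, -0.004], [1.0, 0.016, -0.0], [-0.0, -0.004, -1.0]]
ft_force: [0.4, 0.3, -2.8]
finger_gap: 0.381
grip_force: 25.0
```

>>> play_rows(
  deltas=[
    [[0,0,0,0,30],[0,0,0,0,30],[0,0,0,0,30],[0,0,-25,0,30],[0,0,-55,0,30],[0,0,-80,0,30],[0,0,-80,0,30]],
  ],
)

```text
clock: 5.8
tcp_pos: [0.5735, 0.0897, 0.2755]
tcp_rot: [[-0.009, 1.0, -0.008], [1.0, 0.009, -0.003], [-0.003, -0.008, -1.0]]
ft_force: [-1.0, 0.1, -1.9]
finger_gap: 0.38
grip_force: 25.0
```

```bash
python3 - <<'E'
from h import *
st()
for n in ('scene','side'):
    c,p,d=snap(n,n+'1.png'); W=cloud(c,d); q=sel(W,(.575,.092),.05,.0,.25); print(n,np.round(np.percentile(q[:,2],[1,5,10,20])*1000),len(q))
c,p,d=snap('wrist'); W=cloud(c,d)
for nm,z0,z1 in [('rim',.066,.073),('floor',.003,.012)]:
    q=sel(W,(.575,.2),.3,z0,z1); print(nm,len(q),rect(q[:,:2]) if len(q)>5 else '')
E
```

```text
t 5.8 tcp [573.5  89.7 275.5] close dir 0.5 tilt [-0.008 -0.003] gap 33.5 grip 25.0 F [-1.   0.1 -1.9] q7 -0.42
scene [ 5.  7. 52. 71.] 2359
side [5. 6. 7. 8.] 4017
rim 8722 [575.3 148.4 201.7 150.7   0.6]
floor 51876 [571.2  99.3 465.  283.7   1. ]
```

View pics/side1.png

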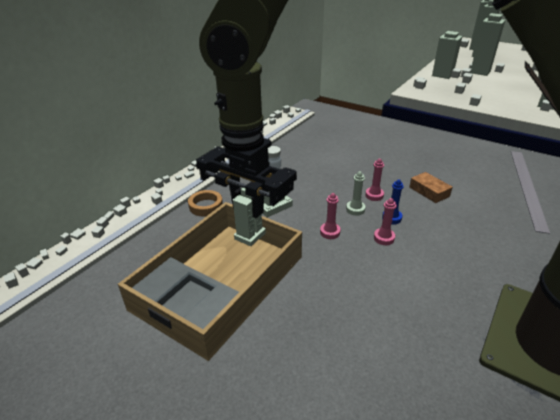

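The side view shows the tower held upright at (250,220), over the -y end of the bay and clear of the walls. Lower it.

>>> play_rows(
  deltas=[
    [[0,1,-12,0,30],[0,1,-24,0,30],[0,1,-32,0,30],[0,1,-36,0,30],[0,1,-39,0,30],[0,1,-40,0,30],[0,1,-40,0,30]],
  ],
)

```text
clock: 6.65
tcp_pos: [0.5751, 0.093, 0.2388]
tcp_rot: [[-0.012, 1.0, 0.0], [1.0, 0.012, 0.0], [0.0, 0.0, -1.0]]
ft_force: [-0.4, 0.7, -0.9]
finger_gap: 0.381
grip_force: 25.0
```

```bash
python3 - <<'E'
from h import *
st()
c,p,d=snap('side'); W=cloud(c,d); q=sel(W,(.575,.105),.05,.012,.05)
for m in masks_of('side','twin_tower'):
    w=W[m['mask']]; w=w[~np.isnan(w[:,0])]; print(m['conf'],np.round(np.percentile(w,[1,2,5,98],axis=0)*1000))
E
```

```text
t 6.65 tcp [575.1  93.  238.8] close dir 0.7 tilt [0. 0.] gap 33.5 grip 25.0 F [-0.4  0.7 -0.9] q7 -0.43
0.78 [[552.  68.   7.]
 [552.  71.   8.]
 [553.  78.  13.]
 [605. 120. 112.]]
```

>>> play_rows(
  deltas=[
    [[0,0,-1,0,30],[0,0,-2,0,30],[0,0,-2,0,30],[0,0,-2,0,30]],
  ],
)

```text
clock: 7.15
tcp_pos: [0.575, 0.093, 0.2367]
tcp_rot: [[-0.012, 1.0, 0.0], [1.0, 0.012, -0.0], [-0.0, 0.0, -1.0]]
ft_force: [-0.3, -1.0, -3.0]
finger_gap: 0.385
grip_force: 25.0
```

>>> play_rows(
  deltas=[
    [[0,0,-1,0,30],[0,0,-1,0,30],[0,0,-1,0,30]],
  ],
)

```text
clock: 7.45
tcp_pos: [0.575, 0.093, 0.2357]
tcp_rot: [[-0.012, 1.0, -0.0], [1.0, 0.012, -0.0], [-0.0, -0.0, -1.0]]
ft_force: [-0.4, 0.8, -2.7]
finger_gap: 0.384
grip_force: 25.0
```

>>> play_rows(
  deltas=[
    [[0,0,-1,0,30],[0,0,-1,0,30],[0,0,-2,0,30],[0,0,-2,0,30]],
  ],
)

```text
clock: 7.85
tcp_pos: [0.5748, 0.0931, 0.2355]
tcp_rot: [[-0.012, 1.0, 0.001], [1.0, 0.012, -0.0], [-0.0, 0.001, -1.0]]
ft_force: [-4.0, -0.0, 13.7]
finger_gap: 0.383
grip_force: 25.0
```

```bash
python3 - <<'E'
from h import *
for i in range(3): st()
c,p,d=snap('side'); W=cloud(c,d)
for m in masks_of('side','twin_tower'):
    w=W[m['mask']]; w=w[~np.isnan(w[:,0])]; print(m['conf'],np.round(np.percentile(w,[1,2,5,98],axis=0)*1000))
    y,x=np.where(m['mask']); print(x.min(),x.max(),y.min(),y.max())
a=cv2.cvtColor(p,cv2.COLOR_RGB2BGR)[150:270,190:320]; cv2.imwrite('pics/s2.png',cv2.resize(a,None,fx=5,fy=5,interpolation=cv2.INTER_CUBIC))
E
```

```text
t 7.85 tcp [574.8  93.1 235.5] close dir 0.7 tilt [ 0.001 -0.   ] gap 33.7 grip 25.0 F [-4.  -0.  13.7] q7 -0.43
t 7.85 tcp [574.8  93.1 235.5] close dir 0.7 tilt [ 0.001 -0.   ] gap 33.7 grip 25.0 F [-4.  -0.  13.7] q7 -0.43
t 7.85 tcp [574.8  93.1 235.5] close dir 0.7 tilt [ 0.001 -0.   ] gap 33.7 grip 25.0 F [-4.  -0.  13.7] q7 -0.43
0.79 [[552.  72.   8.]
 [552.  74.   9.]
 [553.  80.  13.]
 [590. 120. 108.]]
233 264 208 261
0.68 [[ 723. -257.    4.]
 [ 724. -256.    5.]
 [ 725. -252.    7.]
 [ 760. -222.   57.]]
265 280 147 169
```

View pics/s2.png

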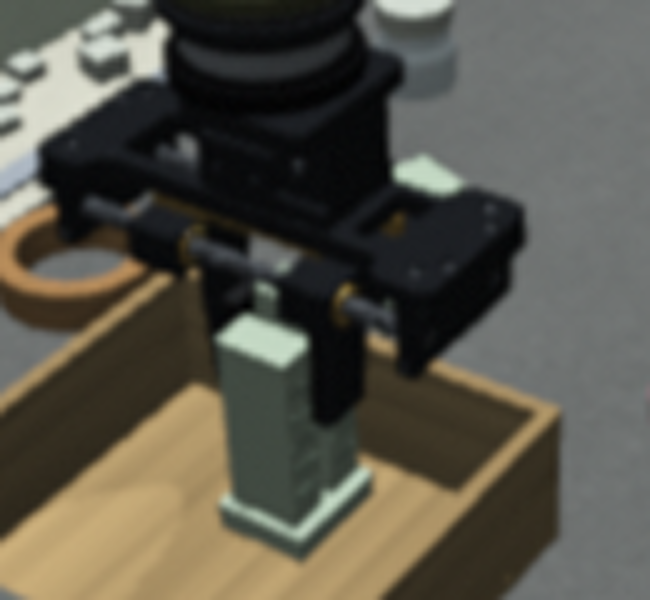

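Contact, with the tower standing flat on the bay floor. Release and rise.

>>> play_rows(
  deltas=[
    [[0,0,1,0,33],[0,0,1,0,45],[0,0,1,0,60],[0,0,1,0,60],[0,0,1,0,60],[0,0,15,0,60],[0,0,45,0,60],[0,0,80,0,60],[0,0,106,0,60],[0,0,106,0,60]],
  ],
)

```text
clock: 8.95
tcp_pos: [0.5763, 0.0933, 0.3443]
tcp_rot: [[-0.012, 1.0, 0.008], [1.0, 0.012, 0.002], [0.002, 0.008, -1.0]]
ft_force: [-0.2, 0.7, 0.1]
finger_gap: 0.678
grip_force: 0.0
```

>>> play_rows(
  deltas=[
    [[-10,-25,0,-0.05,55],[-25,-58,0,-0.15,55],[-40,-91,0,-0.25,55],[-55,-124,0,-0.35,55],[-70,-157,0,-0.45,55],[-85,-190,0,-0.55,55],[-100,-225,0,-0.65,55],[-112,-255,0,-0.7,55],[-120,-270,0,-0.7,55],[-120,-270,0,-0.7,55]],
  ],
)

```text
clock: 9.95
tcp_pos: [0.4534, -0.1794, 0.3396]
tcp_rot: [[0.639, 0.769, -0.002], [0.769, -0.639, -0.001], [-0.002, -0.001, -1.0]]
ft_force: [-0.1, -0.2, -0.1]
finger_gap: 0.626
grip_force: 0.0
```

```bash
cat >> h.py <<'E'
def circ(q):
    from scipy.optimize import least_squares
    c=q[:,:2].mean(0); f=lambda v:np.hypot(q[:,0]-v[0],q[:,1]-v[1])-v[2]
    r=least_squares(f,[*c,.012],loss='soft_l1',f_scale=.001); return np.round(r.x*1000,1)
E
python3 - <<'E'
from h import *
st()
c,p,d=snap('wrist','w3.png'); W=cloud(c,d)
for z0,z1 in [(.009,.016),(.04,.088),(.09,.098),(.1,.115)]:
    q=sel(W,(.4545,-.177),.032,z0,z1)
    if len(q)>5: print(z0,len(q),circ(q),rect(q[:,:2]))
st()
c,p,d=snap('scene'); W=cloud(c,d); q=sel(W,(.575,.092),.06,.02,.2); print(rect(q[:,:2]),np.percentile(q[:,2],[50,98]))
E
```

```text
t 9.95 tcp [ 453.4 -179.4  339.6] close dir -39.7 tilt [-0.002 -0.001] gap 55.2 grip 0.0 F [-0.1 -0.2 -0.1] q7 -0.46
0.009 669 [ 455.3 -177.8   19.5] [ 457.9 -175.4   38.1   45.3   48.4]
0.04 198 [ 455.2 -178.    10. ] [ 459.3 -173.4    8.1   19.5   48.7]
0.09 312 [ 455.1 -178.2   11.6] [ 455.3 -177.6   25.4   24.4   50.4]
0.1 558 [ 454.8 -178.4    7. ] [ 455.3 -177.8   19.3   19.6    5.8]
t 10.0 tcp [ 454.5 -177.6  339.6] close dir -39.5 tilt [-0.001  0.   ] gap 55.0 grip 0.0 F [ 0.1 -0.2 -0.1] q7 -0.46
[570.9  75.1  74.9  82.4  10.2] [0.06727762 0.11687735]
```

View pics/w3.png

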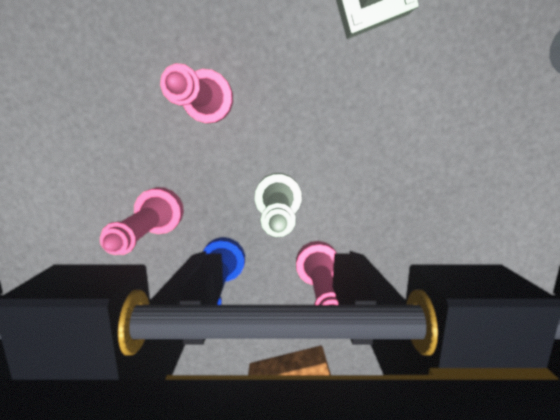

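Wrist view: the pale minaret is at (278,215) between the fingers. The blue one at (225,260) and the pink one at (320,265) lie behind the finger plane. Descend and grip, letting the fingers close fully.

>>> play_rows(
  deltas=[
    [[0,-1,-25,0,55],[0,-1,-55,0,55],[0,-1,-85,0,55],[0,-1,-108,0,55],[0,-1,-120,0,55],[0,-1,-124,0,55],[0,-1,-124,0,55],[0,-1,-124,0,17],[0,-1,-124,0,17],[0,-1,-124,0,17]],
  ],
  force=20,
)

```text
clock: 11.05
tcp_pos: [0.4552, -0.1781, 0.2165]
tcp_rot: [[0.635, 0.772, 0.002], [0.772, -0.635, -0.0], [0.001, 0.001, -1.0]]
ft_force: [-0.3, 0.3, 0.1]
finger_gap: 0.376
grip_force: 0.0
```

>>> play_rows(
  deltas=[
    [[0,0,0,0,17],[0,0,0,0,17],[0,0,0,0,17],[0,0,0,0,17],[0,0,0,0,17]],
  ],
)

```text
clock: 11.55
tcp_pos: [0.455, -0.178, 0.2161]
tcp_rot: [[0.635, 0.773, 0.0], [0.773, -0.635, -0.0], [0.0, 0.0, -1.0]]
ft_force: [-0.3, 0.8, 4.7]
finger_gap: 0.275
grip_force: 20.0
```

```bash
python3 - <<'E'
from h import *
st()
c,p,d=snap('side','s3.png'); W=cloud(c,d)
a=cv2.cvtColor(p,cv2.COLOR_RGB2BGR)[130:250,290:440]
c2,p2,d2=snap('scene'); b=cv2.cvtColor(p2,cv2.COLOR_RGB2BGR)[150:270,120:270]
cv2.imwrite('pics/s3c.png',cv2.resize(np.hstack([a,b]),None,fx=2.66,fy=4,interpolation=cv2.INTER_CUBIC)[:480])
E
```

```text
t 11.55 tcp [ 455.  -178.   216.1] close dir -39.4 tilt [ 0. -0.] gap 24.2 grip 20.0 F [-0.3  0.8  4.7] q7 -0.47
```

View pics/s3c.png

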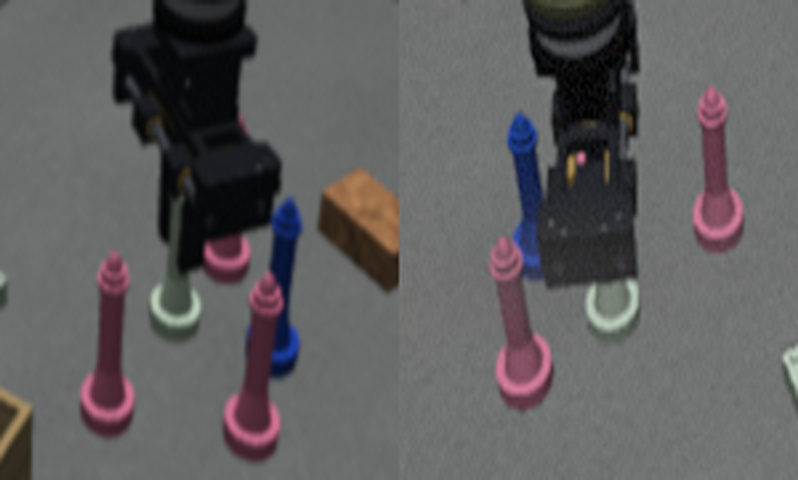

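The minaret is upright between the pads, but the 24 mm gap is wider than the 20 mm shaft, so the pads' upper edge may be touching the balcony. Regrip slightly lower.

>>> play_rows(
  deltas=[
    [[0,0,0,0,40],[0,0,0,0,40],[0,0,0,0,40],[0,0,-1,0,40],[0,0,-2,0,40],[0,0,-2,0,17],[0,0,-2,0,17],[0,0,-2,0,17],[0,0,-2,0,17],[0,0,-2,0,17]],
  ],
  force=20,
)

```text
clock: 12.65
tcp_pos: [0.455, -0.178, 0.2137]
tcp_rot: [[0.635, 0.773, 0.0], [0.773, -0.635, -0.0], [0.0, 0.0, -1.0]]
ft_force: [-0.4, 1.1, -0.2]
finger_gap: 0.27
grip_force: 20.0
```

```bash
python3 - <<'E'
from h import *
st()
E
```

```text
t 12.65 tcp [ 455.  -178.   213.7] close dir -39.4 tilt [ 0. -0.] gap 23.8 grip 20.0 F [-0.4  1.1 -0.2] q7 -0.47
```

>>> play_rows(
  deltas=[
    [[0,0,4,0,17],[0,0,10,0,17],[0,0,20,0,17],[0,0,20,0,17],[0,0,20,0,17]],
  ],
)

```text
clock: 13.15
tcp_pos: [0.4552, -0.178, 0.2343]
tcp_rot: [[0.635, 0.772, 0.001], [0.772, -0.635, -0.0], [0.0, 0.001, -1.0]]
ft_force: [0.0, 0.9, -0.7]
finger_gap: 0.268
grip_force: 20.0
```

```bash
python3 - <<'E'
from h import *
st()
for n in ('side','scene'):
    c,p,d=snap(n); W=cloud(c,d); q=sel(W,(.455,-.178),.03,.005,.06)
    for z in range(15,60,8):
        k=q[(q[:,2]>z/1000)&(q[:,2]<z/1000+.008)]
        if len(k): print(n,z,len(k),np.round(k[:,:2].mean(0)*1000,1), np.round(np.ptp(k[:,:2],axis=0)*1000))
E
```

```text
t 13.15 tcp [ 455.2 -178.   234.3] close dir -39.4 tilt [ 0.001 -0.   ] gap 23.6 grip 20.0 F [ 0.   0.9 -0.7] q7 -0.47
side 15 11 [ 453.2 -159.6] [35. 10.]
side 23 51 [ 447.6 -161.8] [38. 29.]
side 31 105 [ 451.6 -168.4] [44. 45.]
side 39 43 [ 450.6 -169.3] [28. 24.]
side 47 34 [ 452.4 -169.9] [21. 19.]
side 55 20 [ 453.9 -170.8] [19. 13.]
scene 15 18 [ 469.5 -187.1] [26. 29.]
scene 23 53 [ 468.5 -185.1] [44. 37.]
scene 31 131 [ 461.7 -182. ] [44. 43.]
scene 39 45 [ 461.7 -182.3] [20. 29.]
scene 47 29 [ 462.  -181.5] [14. 20.]
scene 55 4 [ 463.6 -182.3] [4. 5.]
```

>>> play_rows(
  deltas=[
    [[0,0,30,0,17],[0,0,65,0,17],[0,0,100,0,17],[0,0,120,0,17],[5,15,120,0.05,17],[17,50,120,0.15,17],[29,85,120,0.25,17],[41,120,120,0.35,17],[53,157,120,0.45,17],[65,194,120,0.55,17]],
  ],
)

```text
clock: 14.25
tcp_pos: [0.5198, 0.0187, 0.3522]
tcp_rot: [[0.131, 0.991, -0.003], [0.991, -0.131, 0.0], [0.0, -0.003, -1.0]]
ft_force: [1.3, 0.4, -0.2]
finger_gap: 0.266
grip_force: 20.0
```

>>> play_rows(
  deltas=[
    [[12,37,0,0.06,17],[24,74,0,0.11,17],[36,108,0,0.15,17],[45,137,0,0.15,17],[51,153,0,0.15,17],[54,161,0,0.15,17],[54,161,0,0.15,17],[54,161,0,0.15,17],[54,161,0,0.15,17]],
  ],
)

```text
clock: 15.15
tcp_pos: [0.5738, 0.1755, 0.3534]
tcp_rot: [[-0.01, 1.0, -0.001], [1.0, 0.01, -0.001], [-0.001, -0.001, -1.0]]
ft_force: [-0.3, -0.1, 0.1]
finger_gap: 0.271
grip_force: 20.0
```

```bash
python3 - <<'E'
from h import *
st()
for n in ('side','scene'):
    c,p,d=snap(n,n+'4.png'); W=cloud(c,d); q=sel(W,(.574,.177),.04,.115,.185)
    for z in range(120,180,8):
        k=q[(q[:,2]>z/1000)&(q[:,2]<z/1000+.008)]
        if len(k): print(n,z,len(k),np.round(k[:,:2].mean(0)*1000,1), np.round(np.ptp(k[:,:2],axis=0)*1000))
E
```

```text
t 15.15 tcp [573.8 175.5 353.4] close dir 0.6 tilt [-0.001 -0.001] gap 23.8 grip 20.0 F [-0.3 -0.1  0.1] q7 -0.52
side 136 39 [560.9 187.7] [34. 32.]
side 144 88 [560.2 188.3] [37. 33.]
side 152 195 [566.5 181.4] [46. 45.]
side 160 75 [567.5 182.5] [24. 26.]
side 168 58 [566.9 180.8] [16. 18.]
side 176 31 [568.9 182.3] [15. 11.]
scene 136 28 [583.  161.4] [36. 27.]
scene 144 67 [581.7 162.6] [47. 39.]
scene 152 102 [577.5 169. ] [45. 45.]
scene 160 40 [577.6 168.4] [27. 24.]
scene 168 37 [577.3 169.8] [25. 19.]
scene 176 18 [576.6 168.2] [18. 11.]
```

>>> play_rows(
  deltas=[
    [[0,0,-30,0,17],[0,0,-65,0,17],[0,0,-95,0,17],[0,0,-115,0,17],[0,0,-125,0,17],[0,0,-129,0,17],[0,0,-130,0,17],[0,0,-131,0,17],[0,0,-131,0,17]],
  ],
)

```text
clock: 16.15
tcp_pos: [0.5744, 0.1771, 0.2237]
tcp_rot: [[-0.012, 1.0, 0.002], [1.0, 0.012, 0.001], [0.001, 0.002, -1.0]]
ft_force: [0.3, 0.6, -0.1]
finger_gap: 0.269
grip_force: 20.0
```

>>> play_rows(
  deltas=[
    [[0,0,-1,0,17],[0,0,-1.5,0,17],[0,0,-2,0,17],[0,0,-2,0,17]],
  ],
)

```text
clock: 16.55
tcp_pos: [0.574, 0.177, 0.2207]
tcp_rot: [[-0.012, 1.0, 0.0], [1.0, 0.012, -0.0], [-0.0, 0.0, -1.0]]
ft_force: [-0.1, -0.1, -0.5]
finger_gap: 0.268
grip_force: 20.0
```

>>> play_rows(
  deltas=[
    [[0,0,-0.5,0,17],[0,0,-1,0,17],[0,0,-1,0,17]],
  ],
)

```text
clock: 16.85
tcp_pos: [0.5741, 0.1771, 0.2205]
tcp_rot: [[-0.012, 1.0, 0.001], [1.0, 0.012, 0.0], [0.0, 0.001, -1.0]]
ft_force: [-1.2, -0.5, 6.0]
finger_gap: 0.268
grip_force: 20.0
```

>>> play_rows(
  deltas=[
    [[0,0,0.5,0,24],[0,0,0.5,0,35],[0,0,0.5,0,45],[0,0,0.5,0,45],[0,0,0.5,0,45],[0,0,12,0,45],[0,0,40,0,45],[0,0,75,0,45],[0,0,110,0,45],[0,0,120,0,45]],
  ],
)

```text
clock: 17.85
tcp_pos: [0.5751, 0.1774, 0.3442]
tcp_rot: [[-0.012, 1.0, 0.007], [1.0, 0.012, 0.003], [0.003, 0.007, -1.0]]
ft_force: [0.1, -0.7, 0.4]
finger_gap: 0.512
grip_force: 0.0
```

>>> play_rows(
  deltas=[
    [[8,-30,0,0,70],[18,-70,0,-0.1,70],[28,-110,0,-0.2,70],[38,-150,0,-0.3,70],[48,-190,0,-0.36,70],[55,-225,0,-0.36,70],[58,-248,0,-0.36,70],[58,-257,0,-0.36,70],[58,-257,0,-0.36,70],[58,-257,0,-0.36,70]],
  ],
)

```text
clock: 18.85
tcp_pos: [0.6318, -0.078, 0.3396]
tcp_rot: [[0.339, 0.941, -0.0], [0.941, -0.339, 0.002], [0.002, -0.001, -1.0]]
ft_force: [0.0, 0.2, -0.0]
finger_gap: 0.792
grip_force: 0.0
```

```bash
python3 - <<'E'
from h import *
st()
c,p,d=snap('wrist','w4.png'); W=cloud(c,d)
for nm,z0,z1 in [('top',.056,.066),('mid',.03,.066),('slab',.012,.066)]:
    q=sel(W,(.633,-.08),.06,z0,z1); print(nm,len(q),rect(q[:,:2]) if len(q)>5 else '')
st()
c,p,d=snap('scene','sc5.png'); W=cloud(c,d)
print('minaret',circ(sel(W,(.574,.177),.025,.1,.125)), 'tower',rect(sel(W,(.575,.093),.04,.112,.125)[:,:2]))
E
```

```text
t 18.85 tcp [631.8 -78.  339.6] close dir -19.8 tilt [-0.     0.002] gap 69.8 grip 0.0 F [ 0.   0.2 -0. ] q7 -0.39
top 1763 [634.2 -80.4  37.6  34.   70. ]
mid 2342 [634.2 -80.4  49.7  34.   70.6]
slab 4735 [634.  -80.9  78.6  58.1  70.4]
t 18.9 tcp [631.9 -77.5 339.7] close dir -19.8 tilt [-0.     0.002] gap 70.7 grip 0.0 F [ 0.2 -0.4  0.1] q7 -0.39
minaret [574.4 176.2   7.3] tower [564.4  89.6   8.4   0.8   8.7]
```

View pics/sc5.png

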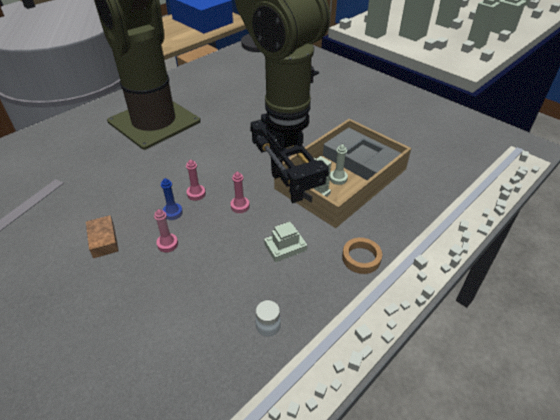

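The minaret stands upright in the bay at (340,160), with the tower behind the gripper at (322,175). Now grip the podium.

>>> play_rows(
  deltas=[
    [[1.5,-0.5,-35,0.006,70],[1.5,-0.5,-75,0.006,70],[1.5,-0.5,-115,0.006,70],[1.5,-0.5,-138,0.006,70],[1.5,-0.5,-149,0.006,70],[1.5,-0.5,-149,0.006,70],[1.5,-0.5,-149,0.006,70],[1.5,-0.5,-149,0.006,30],[1.5,-0.5,-149,0.006,30],[1.5,-0.5,-149,0.006,30]],
  ],
  force=30,
)

```text
clock: 19.95
tcp_pos: [0.6339, -0.0806, 0.1918]
tcp_rot: [[0.336, 0.942, 0.002], [0.942, -0.336, -0.0], [0.0, 0.002, -1.0]]
ft_force: [0.4, -0.3, -0.3]
finger_gap: 0.545
grip_force: 0.0
```

>>> play_rows(
  deltas=[
    [[0,0,0,0,30],[0,0,0,0,30],[0,0,0,0,30],[0,0,0,0,30],[0,0,20,0,30],[0,0,60,0,30],[0,0,100,0,30],[0,0,140,0,30],[0,0,150,0,30],[0,0,150,0,30]],
  ],
)

```text
clock: 20.95
tcp_pos: [0.6338, -0.0805, 0.342]
tcp_rot: [[0.335, 0.942, 0.003], [0.942, -0.335, -0.0], [0.001, 0.003, -1.0]]
ft_force: [0.2, -0.1, -2.3]
finger_gap: 0.381
grip_force: 30.0
```

```bash
python3 - <<'E'
from h import *
st()
c,p,d=snap('wrist'); W=cloud(c,d)
for nm,z0,z1 in [('slab',.158,.18),('top',.2,.218)]:
    q=sel(W,(.633,-.08),.06,z0,z1); print(nm,len(q),rect(q[:,:2]) if len(q)>5 else '',np.median(q[:,2]) if len(q) else '')
E
```

```text
t 20.95 tcp [633.8 -80.5 342. ] close dir -19.6 tilt [ 0.003 -0.   ] gap 33.6 grip 30.0 F [ 0.2 -0.1 -2.3] q7 -0.39
slab 5501 [642.4 -59.   32.5  58.2  70.5] 0.17188776052294155
top 8313 [635.6 -77.7  44.5  67.   70.3] 0.21137315993571026
```

>>> play_rows(
  deltas=[
    [[-4,25,0,0,30],[-11,65,0,0.06,30],[-18,105,0,0.12,30],[-25,145,0,0.18,30],[-32,187,0,0.24,30],[-39,229,0,0.3,30],[-46,271,0,0.355,30],[-53,311,0,0.355,30],[-58,342,0,0.355,30],[-61,360,0,0.355,30]],
  ],
)

```text
clock: 22.0
tcp_pos: [0.5705, 0.2828, 0.338]
tcp_rot: [[-0.017, 1.0, -0.005], [1.0, 0.017, -0.0], [-0.0, -0.005, -1.0]]
ft_force: [0.4, -0.7, -1.4]
finger_gap: 0.383
grip_force: 30.0
```

>>> play_rows(
  deltas=[
    [[0,0,0,0,30],[0,0,0,0,30],[0,0,-25,0,30],[0,0,-55,0,30],[0,0,-70,0,30],[0,0,-70,0,30],[0,0,-70,0,30],[0,0,-70,0,30]],
  ],
)

```text
clock: 22.8
tcp_pos: [0.5733, 0.2794, 0.2722]
tcp_rot: [[-0.012, 1.0, 0.002], [1.0, 0.012, 0.001], [0.001, 0.002, -1.0]]
ft_force: [0.2, 0.0, -0.6]
finger_gap: 0.384
grip_force: 30.0
```

```bash
python3 - <<'E'
from h import *
st()
A=[]
for n in ('wrist','side','scene'):
    c,p,d=snap(n,n+'6.png'); W=cloud(c,d); np.save(n+'6.npy',W)
    # held podium slab (bottom ~ 81..101), crate rim, recess floor
    for nm,z0,z1,r in [('slab',.085,.106,.055),('mid',.108,.15,.035),('floor',.024,.031,.1),('block',.044,.05,.15)]:
        q=sel(W,(.5725,.28),r,z0,z1); print(n,nm,len(q),rect(q[:,:2]) if len(q)>5 else '',np.round(np.median(q[:,2])*1000,1) if len(q) else '')
    q=sel(W,(.5735,.192),.25,.066,.073); print(n,'rim',len(q),rect(q[:,:2]))
E
```

```text
t 22.8 tcp [573.3 279.4 272.2] close dir 0.7 tilt [0.002 0.001] gap 33.8 grip 30.0 F [ 0.2  0.  -0.6] q7 -0.67
wrist slab 5330 [5.737e+02 3.023e+02 5.840e+01 3.270e+01 5.000e-01] 101.9
wrist mid 10688 [5.732e+02 2.826e+02 6.570e+01 4.450e+01 4.000e-01] 140.9
wrist floor 1198 [573.1 313.8  63.2   9.6   0.7] 27.8
wrist block 21350 [577.8 258.4 194.8 157.9   3.7] 47.8
wrist rim 8325 [574.  261.1 201.4 160.4   0.9]
side slab 753 [572.3 280.1  58.4  78.7   0.6] 100.0
side mid 719 [570.4 292.2  68.1  30.3  10.7] 131.3
side floor 889 [547.7 285.8 183.6 144.4  67. ] 27.4
side block 2093 [5.738e+02 2.575e+02 2.036e+02 1.749e+02 5.000e-01] 47.3
side rim 1771 [574.9 190.6 204.  303.6   0.8]
scene slab 337 [573.1 278.5  59.6  80.6   1.2] 98.9
scene mid 454 [573.2 273.6  44.7  65.8  81. ] 132.3
scene floor 357 [583.2 256.  132.8 154.7  68.1] 26.8
scene block 1028 [575.6 252.3 196.2 173.2   1.2] 46.5
scene rim 933 [573.7 191.6 204.1 304.3   1. ]
```

View pics/side6.png

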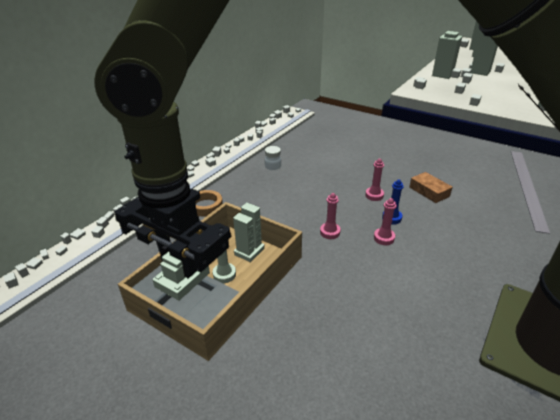

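The side view shows the podium held square over the recess at (175,275). The tower at (248,230) and the minaret at (222,260) are standing. The podium's offset from the recess is within about 0.5 mm, so lower it.

>>> play_rows(
  deltas=[
    [[0,0,-15,0,30],[0,0,-27,0,30],[0,0,-32,0,30],[0,0,-35,0,30],[0,0,-38,0,30],[0,0,-41,0,30],[0,0,-41,0,30]],
  ],
)

```text
clock: 23.65
tcp_pos: [0.5724, 0.2795, 0.2295]
tcp_rot: [[-0.013, 1.0, -0.0], [1.0, 0.013, -0.0], [-0.0, -0.0, -1.0]]
ft_force: [0.1, 0.6, -0.6]
finger_gap: 0.383
grip_force: 30.0
```

```bash
python3 - <<'E'
from h import *
st()
E
```

```text
t 23.65 tcp [572.4 279.5 229.5] close dir 0.7 tilt [-0. -0.] gap 33.8 grip 30.0 F [ 0.1  0.6 -0.6] q7 -0.68
```

In the recess with about 8.5 mm inserted and no contact force. Continue down.

>>> play_rows(
  deltas=[
    [[0,0,-3,0,30],[0,0,-6,0,30],[0,0,-9,0,30],[0,0,-10,0,30],[0,0,-10,0,30]],
  ],
)

```text
clock: 24.15
tcp_pos: [0.5724, 0.2794, 0.2195]
tcp_rot: [[-0.013, 1.0, -0.0], [1.0, 0.013, -0.0], [-0.0, -0.0, -1.0]]
ft_force: [-0.1, -0.4, -1.8]
finger_gap: 0.383
grip_force: 30.0
```

>>> play_rows(
  deltas=[
    [[0,0,-1,0,30],[0,0,-2,0,30],[0,0,-3,0,30],[0,0,-3,0,30]],
  ],
)

```text
clock: 24.55
tcp_pos: [0.5726, 0.2796, 0.218]
tcp_rot: [[-0.013, 1.0, 0.001], [1.0, 0.013, 0.0], [0.0, 0.001, -1.0]]
ft_force: [-2.5, -0.7, 7.8]
finger_gap: 0.384
grip_force: 30.0
```

Bottom contact at TCP z = 218 mm, which is the height expected with the podium fully home. Press a little more, then release and rise.

>>> play_rows(
  deltas=[
    [[0,0,-1,0,30],[0,0,-2,0,30],[0,0,-2,0,30],[0,0,0,0,30],[0,0,1,0,33],[0,0,1,0,45],[0,0,1,0,60],[0,0,1,0,60],[0,0,1,0,60],[0,0,1,0,60]],
  ],
)

```text
clock: 25.55
tcp_pos: [0.5725, 0.2795, 0.2176]
tcp_rot: [[-0.013, 1.0, -0.0], [1.0, 0.013, -0.0], [-0.0, -0.0, -1.0]]
ft_force: [0.5, -0.3, -0.0]
finger_gap: 0.68
grip_force: 0.0
```

>>> play_rows(
  deltas=[
    [[0,0,10,0,60],[0,0,35,0,60],[0,0,70,0,60],[0,0,110,0,60],[0,0,150,0,60],[0,40,190,0,60],[0,80,190,0,60],[0,120,190,0,60],[0,120,190,0,60],[0,120,190,0,60]],
  ],
)

```text
clock: 26.55
tcp_pos: [0.5718, 0.4004, 0.4079]
tcp_rot: [[-0.015, 1.0, -0.0], [1.0, 0.015, -0.0], [-0.0, -0.0, -1.0]]
ft_force: [1.8, -0.4, -0.3]
finger_gap: 0.68
grip_force: 0.0
```

```bash
python3 - <<'E'
from h import *
st()
for n in ('side','scene'):
    c,p,d=snap(n,n+'7.png'); W=cloud(c,d)
    for nm,xy,r,z0,z1 in [('pod slab/block z',(.5725,.28),.06,.04,.056),('block only',(.5725,.28),.1,.042,.056),('pod top',(.5725,.28),.04,.07,.1),('tower110',(.575,.093),.04,.112,.125),('tower100',(.575,.093),.04,.103,.111),('minaret',(.574,.177),.025,.1,.125)]:
        q=sel(W,xy,r,z0,z1); print(n,nm,len(q),rect(q[:,:2]) if len(q)>5 else '',np.round(np.percentile(q[:,2],[5,50,95])*1000,1) if len(q) else '')
    pod=[m for m in masks_of(n,'podium')][:1]
    for m in pod:
        w=W[m['mask']]; w=w[(w[:,2]>.035)&(w[:,2]<.055)]; print('podium slab z',np.round(np.percentile(w[:,2],[10,50,90])*1000,1),rect(w[:,:2]))
a=cv2.imread('pics/side7.png')[170:360,110:310]; b=cv2.imread('pics/scene7.png')[110:230,260:420]
cv2.imwrite('pics/fin.png',np.hstack([cv2.resize(a,(400,400)),cv2.resize(b,(400,400))]))
E
```

```text
t 26.55 tcp [571.8 400.4 407.9] close dir 0.9 tilt [-0. -0.] gap 59.9 grip 0.0 F [ 1.8 -0.4 -0.3] q7 -0.76
side pod slab/block z 1588 [572.4 273.4 119.   97.6   1.3] [44.2 47.4 51. ]
side block only 3528 [570.6 263.  164.3 196.   89.9] [44.8 47.5 53.3]
side pod top 583 [572.  280.1  36.   50.5   1.5] [72.1 86.2 88.4]
side tower110 130 [574.   81.1  34.5  20.9   1.4] [113.1 116.7 118.3]
side tower100 191 [574.1  95.7  36.4  45.2   1.2] [103.8 106.9 109.8]
side minaret 118 [572.3 178.9  24.2  20.3  39.9] [100.7 106.8 115.6]
podium slab z [45.3 47.7 51.1] [582.8 276.1  85.8  81.8  89.8]
scene pod slab/block z 698 [576.2 281.1 112.2 113.   44.8] [42.4 46.4 53.1]
scene block only 1485 [574.4 260.3 157.9 196.1  89.9] [43.6 46.6 53.3]
scene pod top 230 [572.4 279.3  36.   55.2   1.6] [71.8 84.1 88.1]
scene tower110 103 [574.7  80.8  34.9  22.3   5. ] [112.9 115.9 117.8]
scene tower100 115 [574.   93.5  35.7  48.2   2.3] [103.6 106.4 109.5]
scene minaret 58 [575.1 173.4  19.3  23.7  43.7] [101.1 106.2 115.1]
podium slab z [43.6 46.7 51.6] [573.7 282.3  86.3  60.7  88.7]
```

View pics/fin.png

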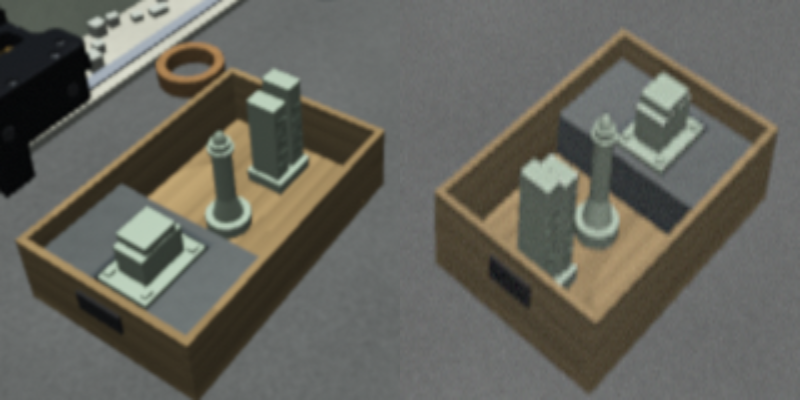

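Both views show the tower and minaret upright in the bay and the podium slab flush, at about 47 mm, the same as the block's top. Hand it in.

```bash
python3 -c "
from workcell import *
print(close_job())"
```

```text
the job is handed in; nothing more can be done
None
```

The job is handed in at about 27 s of the 72 s: the twin tower and the pale minaret stand upright in the crate's bay, the podium is pressed home with its slab flush, and the arm touched none of the bystanders or look-alikes.

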